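Free the ring mandrel from the bin corner and stand it up

TASK

The footed ring mandrel is jammed in the corner of the square metal bin, its foot caught under the corner gusset. Work it free without forcing it against the bin, lift it out and stand it upright on its foot on the round cork-topped rest, with the whole foot on the cork; set it down gently, let go, and leave the other things on the bench where they are.

Things in the scene. Friction and masses are not known exactly. Their poses are not given: they have to be found in the camera images.
- mandrel: Steel ring mandrel, 185 mm long, about 0.3 kg: dark round foot 56 mm in diameter, 12 mm thick, and a shaft tapering from 26 mm diameter at the foot to 19 mm at the tip. Origin: centre of the foot's underside; own z runs up the shaft. It starts leaning about 35 degrees above level: foot on its rim in the bin's gusseted corner, shaft along the bin's diagonal.
- mandrel_tip (a point): Centre of the tip of the mandrel's shaft, 185 mm from its origin along its own z. At the start the shaft rests in the opposite corner of the bin's rim and sticks out about 65 mm past it (it crosses the rim about 58 mm from the bin centre along the diagonal), free to be gripped there.
- bin: Square aluminium bin fixed to the bench, open above: 108 mm outside, 100 mm inside, walls 4 mm thick and 86 mm high, floor 3 mm thick. Origin: centre of its underside; own x runs along its DIAGONAL, from the gusseted corner (inner corner 71 mm from the centre, at -x) to the opposite corner (+x).
- gusset_edge (a point): Middle of the free edge of the bin's gusset, at its underside, 57 mm above the bench: a triangular plate 4 mm thick over the corner, reaching 38 mm from the inner corner along the diagonal. The foot under it can go neither straight up nor be tipped up there: draw it out low along the floor, 35 to 40 mm, while raising the shaft to about 50 degrees to clear the rim.
- pad: Round cork-topped rest fixed to the bench, 110 mm in diameter, on a short column whose height is set anew each time: its top stands somewhere between 30 and 65 mm above the bench (not given: feel for it). It is stiff and does not sink under a light load. Origin: centre of its underside, at bench level.
- graver: Bystander: graver 140 mm long with a ball-shaped wooden handle, lying on the bench. Origin at bench level under its middle.
- clamp: Bystander: wooden ring clamp 130 x 22 x 26 mm lying on the bench. Origin: centre of its underside.
- bench_block: Bystander: steel bench block 60 x 60 x 20 mm. Origin: centre of its underside.
- loupe: Bystander: black loupe, a cylinder 38 mm in diameter, 30 mm high, standing between bin and pad. Origin: centre of its underside.
- tin: Bystander: flat metal tin 150 x 110 x 28 mm. Origin: centre of its underside.
- stake: Bystander: short mushroom stake standing on the bench, 87 mm high, foot 50 mm in diameter. Origin: centre of its underside.
- hammer: Bystander: small hammer lying on the bench. Origin at bench level under its middle.
Not all that is in view belongs to the job. Leave any turquoise look-alike of the mandrel alone. What is shaped like the pad but red is not meant.

How it is judged:
On the way:
1. the mandrel has come free and is lifted clear above the bin (height (world z) of mandrel above 0.095 m and contact force between mandrel and bin below 0.5 N), for 0.1 s.
At the end, for the whole second after the job is handed in: The mandrel stands upright (within 0.06 rad) on its foot on the cork-topped rest (pad), its axis within 27 mm of the pad's centre so that the whole foot is on the pad, its weight on the pad, released and at rest (angle between mandrel's own z axis and vertical below 0.06 rad and horizontal distance between mandrel and pad below 0.027 m and contact force between mandrel and pad above 1 N and linear speed of mandrel below 0.02 m/s and angular speed of mandrel below 0.2 rad/s); the robot touches nothing.
It fails at once if the mandrel is forced against the bin (more than 40 N) (contact force between mandrel and bin above 40 N).
It fails at once if the mandrel is dropped: it moves faster than 0.35 m/s out of the fingers (linear speed of mandrel above 0.35 m/s and contact force between the fingers and mandrel below 0.5 N).
It fails at once if the mandrel is pressed or slammed onto the rest (more than 35 N) (contact force between mandrel and pad above 35 N).
It fails at once if a bystander is shifted more than 30 mm (distance of any of graver, clamp, bench_block, loupe, tin, stake, hammer from where it was at the start of the episode above 0.03 m).
It also fails if it takes over 45 s, if anything falls off the work surface, if the arm or the gripper's body presses on something with over 40 N, if the wrist force passes 120 N, or if a joint passes its speed limit or range.

ROBOT

A 7-joint arm with a two-finger parallel gripper is mounted at the origin on the work surface. World frame = base frame: x ahead of the robot, y to its left, z up, the work surface at z = 0. Lengths are in m, angles in rad, forces in N, time in s.
With the tool pointing down it reaches from about 0.425 to 0.875 m from the base axis. Payload 4.7 kg.
Tool frame: the origin (TCP) lies midway between the tips of the shut fingers; the grasp point (between the pads) lies 19 mm behind it; z points along the fingers, y is the direction in which the jaws open and shut (so a half turn about z gives the same grasp; the last joint's range is limited). The gripper opens to 87 mm and grips with 3 to 60 N. Pads are 19 mm wide; open, the fingers measure 117 mm over their backs; the gripper's body (75 mm by 190 mm) begins 51 mm behind the grasp point.
Start: joints at [1.127, 0.321, -0.07, 1.45, 0.023, 1.371, -0.057], TCP at [0.287, -0.583, 0.223] pointing down, gripper open.
Joint ranges: [-2.86, 2.86], [-0.3, 2.09], [-1.38, 1.24], [0.06, 2.45], [-1.56, 4.7], [0.09, 2.05], [-2.69, 2.69]. Speed limits (rad/s): [2.57, 2.57, 3.14, 3.14, 3.14, 3.14, 3.14].

INTERFACE

Orientations are given as a rotation vector (axis times angle).
In Python, from bench import get_state, eyes, job gives the robot as it stands. The module is installed in compiled form; this text tells all that it offers.
- The arm moves only by the shell command python3 -m jog 'ROWS' [FORCE]. ROWS is JSON, a list that holds one entry, the list of rows, each a list of 5 numbers: the opening, from 0 (shut) to 1 (fully open), then the shift along the tool's x, y, z in units of 40 mm (1.0 is 40 mm), then the turn about the tool's z in units of 5 degrees (1.0 is 5 degrees). In form: [[[jaw, dx, dy, dz, turn], ...]]. A call has 1 to 10 rows; each row shifts and turns the commanded pose from where the row before left it, along the tool's axes as they then stand; what a row does not reach is not made up. A row lasts 1/8 s, in which the tool goes at most 62.5 mm and 10.7 degrees, less where a joint would pass 70% of its speed; a pose out of reach is approached as far as the arm can. A call is refused whole if a number of a shift passes 1 or a number of a turn 1, either way. A call with a gripper value outside its range is refused whole. The fingers move at their own pace and stop on an object; FORCE is the grip in N (left out, the last holds). Time passes only in rows, so rows that do not move let the fingers close. It gives the time, the measured TCP pose, the force and the opening at its end, in the units of the state.
- get_state(): the state, without advancing time (a new reading comes with each control period).
- eyes.get_image(name): name is "scene" or "top" or "wrist"; returns (picture, depth): 420x560x3 uint8, red, green, blue; 420x560 float32, m along the optical axis (not along the pixel's ray), 0 where there is no reading.
- eyes.camera_params(name): a dict with "camera_matrix" (3x3 intrinsics, pixels), "pose" (4x4, takes a point from camera to world coordinates); the wrist camera has in their place "mount" (4x4, takes a point from camera to tool coordinates, whose origin is the TCP and whose axes are the flange's). Camera axes: x right, y down, z forward; pixel columns grow to the right and rows downward; lengths in m; the calibration is good to about 2 mm. The wrist camera is an equidistant fisheye: a pixel r from the principal point sees the ray r / f radians off the axis. A picture is of the moment at which its call begins: read the wrist's pose just before it. camera_params takes no time and is no camera call.
- job.close_job(): hands the job in, once; it reports no verdict.
The state is a dict: "time": time; "joint_positions": joint angles; "qd": joint speeds; "joint_torque": joint torques, N m; "position": TCP position; "tool_rot": TCP orientation; "ft_force": force on the tool from outside, world axes, zero at the start; "torque": the same for the moment, N m; "grip_width": opening from 0.0 (shut) to 1.0 (fully open).
Only numpy, scipy, OpenCV 4.12 (cv2) and the standard library are available. Lean on these libraries where they do the work, as an engineer would, in place of code of your own. Each camera call takes 0.05 s, during which the arm holds its last target. There are 200 camera calls.

## Working session

There is one attempt and no reset: what is moved stays moved. The work goes in short steps, Python scripts to look and compute and a shell command to move; the robot and the scene stay as the last step left them, time stands still between calls to the robot, and variables do not carry over. Pictures are saved under pics/ and viewed, about 8 in all and at most 12, crops included, and the job is handed in when it is done.

```bash
mkdir -p pics
python3 - <<'E'
from bench import get_state, eyes
import cv2,numpy as np
s=get_state(); print({k:np.round(v,3).tolist() for k,v in s.items()})
for n in("scene","top"):
    im,d=eyes.get_image(n); np.savez(f"{n}0.npz",im=im,d=d)
    cv2.imwrite(f"pics/{n}0.png",cv2.cvtColor(im,cv2.COLOR_RGB2BGR))
    p=eyes.camera_params(n);print(n,np.round(p["camera_matrix"],1).tolist(),np.round(p["pose"],3).tolist())
p=eyes.camera_params("wrist");print({k:np.round(v,3).tolist() for k,v in p.items() if hasattr(v,'__len__')})
E
```

```text
{'time': 0.0, 'joint_positions': [1.127, 0.322, -0.07, 1.452, 0.023, 1.371, -0.057], 'qd': [0.001, 0.001, 0.001, 0.001, -0.0, -0.0, 0.001], 'joint_torque': [-0.0, -49.129, -0.404, -31.252, -0.064, 0.044, 0.0], 'position': [0.287, -0.583, 0.221], 'tool_rot': [-3.058, -0.713, 0.001], 'ft_force': [0.088, 0.572, -0.71], 'torque': [-0.01, 0.019, 0.016], 'grip_width': 1.001}
scene [[392.7, 0.0, 284.8], [0.0, 392.7, 204.6], [0.0, 0.0, 1.0]] [[-0.67, 0.543, -0.506, 1.043], [0.742, 0.487, -0.46, 0.406], [-0.004, -0.684, -0.73, 0.849], [0.0, 0.0, 0.0, 1.0]]
top [[456.7, 0.0, 266.2], [0.0, 456.7, 201.0], [0.0, 0.0, 1.0]] [[0.001, -0.994, 0.112, 0.404], [-1.0, -0.003, -0.017, -0.025], [0.017, -0.112, -0.994, 1.491], [0.0, 0.0, 0.0, 1.0]]
{'camera_matrix': [[325.192, 0.0, 279.23], [0.0, 325.192, 210.888], [0.0, 0.0, 1.0]], 'mount': [[-0.0, -0.96, -0.281, 0.077], [1.0, 0.0, -0.001, -0.001], [0.001, -0.281, 0.96, -0.162], [0.0, 0.0, 0.0, 1.0]]}
```

View pics/scene0.png

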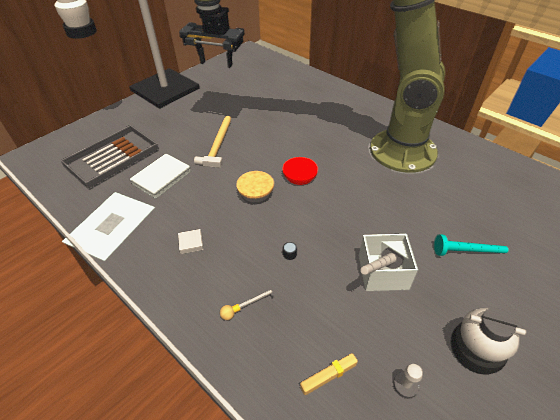

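View pics/top0.png

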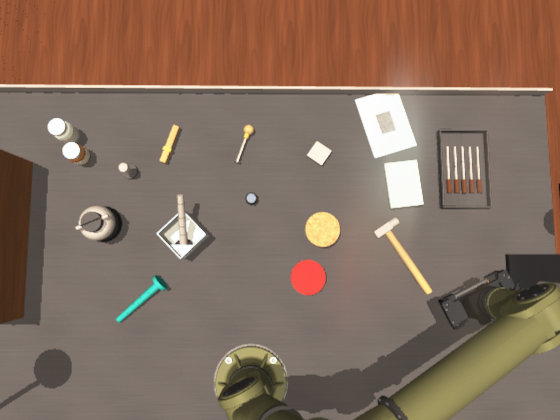

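Seen so far: the mandrel is in the bin at top (182,220) / scene (385,262). The turquoise look-alike is at top (140,300) / scene (470,247), to be left alone. The orange-brown cork pad is at top (323,230) and the red decoy at top (308,277). The stake could also be confused, with grey candidates at top (128,171), (75,153) and (63,130). I choose the grey one in the bin.

```bash
cat > h.py <<'E'
import numpy as np,cv2
from bench import get_state,eyes
def world(n,d):
    p=eyes.camera_params(n);K=p["camera_matrix"];T=np.array(p["pose"])
    v,u=np.mgrid[:420,:560];P=np.stack([(u-K[0][2])/K[0][0]*d,(v-K[1][2])/K[1][1]*d,d],-1)
    return P@T[:3,:3].T+T[:3,3]
def rays(n,u,v,z):
    p=eyes.camera_params(n);K=p["camera_matrix"];T=np.array(p["pose"])
    r=T[:3,:3]@np.array([(u-K[0][2])/K[0][0],(v-K[1][2])/K[1][1],1]);return T[:3,3]+r*(z-T[2,3])/r[2]
E
python3 - <<'E'
from h import *
for n,box,pb in(("top",(150,180,210,265),(300,205,345,255)),("scene",(350,225,420,300),(230,165,280,208))):
    f=np.load(n+"0.npz");im,d=f["im"],f["d"];W=world(n,d)
    hsv=cv2.cvtColor(im,cv2.COLOR_RGB2HSV)
    m=np.zeros(d.shape,bool);m[pb[1]:pb[3],pb[0]:pb[2]]=1
    m&=(hsv[...,0]>8)&(hsv[...,0]<30)&(hsv[...,1]>100)&(hsv[...,2]>100)&(d>0)
    w=W[m];z=np.median(w[:,2]);t=w[abs(w[:,2]-z)<.006]
    (c,r)=cv2.minEnclosingCircle(t[:,:2].astype(np.float32)); print(n,"pad z",z,np.percentile(w[:,2],[5,95]),"c",c,r,t.mean(0))
    m[:]=0;m[box[1]:box[3],box[0]:box[2]]=1;m&=d>0
    w=W[m];rim=w[abs(w[:,2]-.086)<.006]
    R=cv2.minAreaRect(rim[:,:2].astype(np.float32));print("rim",R,np.round(cv2.boxPoints(R),3).tolist())
    hi=w[w[:,2]>.098]; 
    hi=hi[(hi[:,2]<.2)];mu=hi.mean(0);v=np.linalg.svd(hi-mu)[2][0]*1.;v*=np.sign(v[2]);s=(hi-mu)@v
    print("shaft n",len(hi),mu,"dir",v,"az",np.degrees(np.arctan2(v[1],v[0])),"el",np.degrees(np.arcsin(v[2])),"tip",mu+v*s.max(),"zmax",hi[:,2].max())
    x0,y0,x1,y1=box
    c=cv2.resize(im[y0-10:y1+10,x0-10:x1+10],None,fx=4,fy=4,interpolation=cv2.INTER_CUBIC);cv2.imwrite(f"pics/c_{n}.png",cv2.cvtColor(c,cv2.COLOR_RGB2BGR))
a,b=[cv2.imread(f"pics/c_{n}.png") for n in("top","scene")]
h=max(a.shape[0],b.shape[0]);o=np.zeros((h,a.shape[1]+b.shape[1],3),np.uint8);o[:a.shape[0],:a.shape[1]]=a;o[:b.shape[0],a.shape[1]:]=b
cv2.imwrite("pics/crop.png",o);print(o.shape)
E
```

```text
top pad z 0.043162544070570075 [0.03635405 0.04831569] c (0.478095680475235, -0.22711636126041412) 0.05529399588704109 [ 0.47656657 -0.22781545  0.0433228 ]
rim ((0.46001338958740234, 0.21281537413597107), (0.10885150730609894, 0.10878919810056686), 43.952247619628906) [[0.382999986410141, 0.21400000154972076], [0.45899999141693115, 0.13600000739097595], [0.5370000004768372, 0.210999995470047], [0.460999995470047, 0.28999999165534973]]
shaft n 150 [0.5430082  0.20982873 0.11755093] dir [ 0.85596504 -0.01438301  0.51683361] az -0.9626657057608486 el 31.120095111342216 tip [0.57267491 0.20933023 0.13546375] zmax 0.1384149800497847
scene pad z 0.04447152720201075 [0.03866668 0.04706084] c (0.47992169857025146, -0.22655142843723297) 0.05712173506617546 [ 0.4823394  -0.22425009  0.04443778]
rim ((0.4633849561214447, 0.21339887380599976), (0.11135918647050858, 0.10944752395153046), 43.4796028137207) [[0.38499999046325684, 0.2150000035762787], [0.460999995470047, 0.13500000536441803], [0.5410000085830688, 0.21199999749660492], [0.4659999907016754, 0.29100000858306885]]
shaft n 182 [0.55349437 0.21401131 0.12223272] dir [ 0.87794073 -0.04835898  0.47632078] az -3.15279646077808 el 28.445381082416954 tip [0.57839734 0.2126396  0.13574366] zmax 0.14106118243602006
(420, 680, 3)
```

View pics/crop.png

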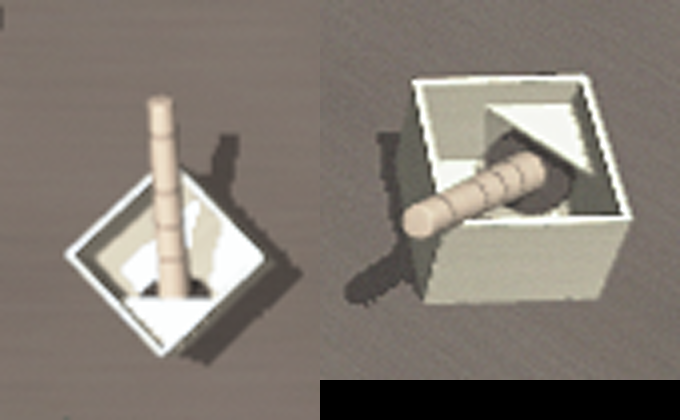

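The crop confirms the choice: a tan shaft with its dark foot under the gusset, tip at the upper left. Bin centre is about (0.462, 0.213), the diagonal about -1°, the tip about (0.574, 0.211, 0.13), and the pad about (0.479, -0.227) with its top near 0.044. The grip will be light, so the mandrel can pivot about the jaw axis and hang upright.

```bash
python3 -m jog '[[[1,0.8,-1,0,0.93],[1,0.8,-1,0,0.93],[1,0.8,-1,0,0.93],[1,0.8,-1,0,0.93],[1,0.8,-1,0,0.93],[1,0.8,-1,0,0.93],[1,0.5,-1,0,0],[1,0.5,-1,0,0],[1,0.2,-1,0,0],[1,0,0,0,0]]]' 8
```

```text
time: 1.35
position: [0.4637, -0.1826, 0.2224]
tool_rot: [-3.14, 0.035, 0.0]
ft_force: [-0.2, -0.4, 0.3]
grip_width: 1.0
```

```bash
python3 -m jog '[[[1,0.23,-1,0,0],[1,0.23,-1,0,0],[1,0.23,-1,0,0],[1,0.23,-1,0,0],[1,0.23,-1,0,0],[1,0.23,-1,0,0],[1,0.23,-1,0,0],[1,0.23,-1,0,0],[1,0.2,-1,0.5,0],[1,0.2,-0.85,0.5,0]]]' && python3 -m jog '[[[1,0,0,0.1,0],[1,0,0,0,0]]]'
python3 - <<'E'
from h import *
s=get_state();print(s["position"])
im,d=eyes.get_image("wrist");cv2.imwrite("pics/w1.png",cv2.cvtColor(im,cv2.COLOR_RGB2BGR))
E
```

```text
time: 2.6
position: [0.5647, 0.2047, 0.1817]
tool_rot: [3.141, -0.048, 0.0]
ft_force: [0.6, -0.4, -0.9]
grip_width: 0.996
time: 2.85
position: [0.5641, 0.2027, 0.1778]
tool_rot: [3.14, -0.048, -0.002]
ft_force: [-0.2, -0.1, 0.4]
grip_width: 0.999
[0.56406657 0.20267665 0.17784228]
```

View pics/w1.png

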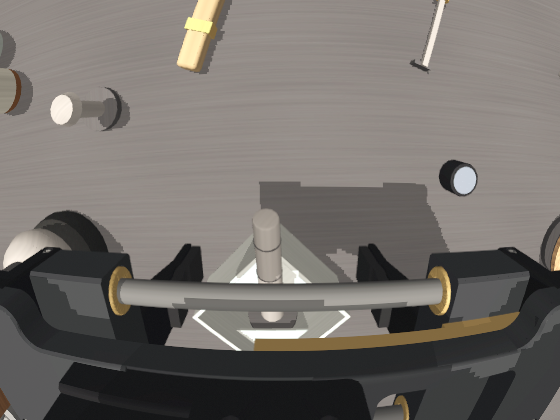

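The wrist view shows the shaft between the open fingers, tip face at (266,217), slightly left of the jaw centre (280). Next I compute the offset.

Run:
```python
from h import *
from scipy.spatial.transform import Rotation as R
s=get_state();p=eyes.camera_params("wrist");K=np.array(p["camera_matrix"]);M=np.array(p["mount"])
T=np.eye(4);T[:3,:3]=R.from_rotvec(s["tool_rot"]).as_matrix();T[:3,3]=s["position"];C=T@M
for u,v,z in((266,217,.132),(270,262,.115)):
    a=np.array([u-K[0,2],v-K[1,2]]);r=np.hypot(*a);t=r/K[0,0]
    d=C[:3,:3]@np.array([*(a/r*np.sin(t)),np.cos(t)]);print(C[:3,3]+d*(z-C[2,3])/d[2])
```

```text
[0.57629931 0.21187722 0.132     ]
[0.53491724 0.21133947 0.115     ]
```

```bash
python3 -m jog '[[[1,-0.28,-0.23,0.3,0],[1,0,0,0.6,0],[1,0,0,0.6,0],[1,0,0,0.5,0],[1,0,0,0,0],[1,0,0,0,0]]]' 8 && python3 -m jog '[[[0.15,0,0,0,0],[0.1,0,0,0,0],[0.05,0,0,0,0],[0,0,0,0,0],[0,0,0,0,0],[0,0,0,0,0],[0,0,0,0,0],[0,0,0,0,0]]]' 8
```

```text
time: 3.65
position: [0.5533, 0.2145, 0.0993]
tool_rot: [-3.141, 0.046, -0.002]
ft_force: [-0.2, -0.8, -0.5]
grip_width: 1.0
time: 4.65
position: [0.5529, 0.2133, 0.0985]
tool_rot: [3.14, -0.046, -0.001]
ft_force: [-0.5, -1.9, 1.3]
grip_width: 0.23
```

Gripped at 20 mm width. Now a gentle raise so the foot slides out low.

```bash
python3 -m jog '[[[0,0.02,0,-0.1,0],[0,0.02,0,-0.1,0],[0,0.02,0,-0.1,0],[0,0.02,0,-0.1,0]]]' && python3 -m jog '[[[0,0.01,0,-0.1,0],[0,0.01,0,-0.1,0],[0,0.01,0,-0.1,0],[0,0,0,0,0]]]'
cat > look.py <<'E'
from h import *
import sys
b=dict(top=(140,160,230,270),scene=(330,180,430,300))
if len(sys.argv)>2: b=eval(sys.argv[2])
o=[]
s=get_state();print(np.round(s["position"],4),np.round(s["ft_force"],1),s["grip_width"])
for n,(x0,y0,x1,y1) in b.items():
    im,d=eyes.get_image(n);c=cv2.resize(im[y0:y1,x0:x1],None,fx=4,fy=4,interpolation=cv2.INTER_CUBIC);o.append(cv2.copyMakeBorder(c,0,480-min(480,c.shape[0]),0,0,0)[:480])
cv2.imwrite("pics/"+sys.argv[1],cv2.cvtColor(np.hstack(o),cv2.COLOR_RGB2BGR))
E
python3 look.py l1.png
```

```text
time: 5.15
position: [0.5561, 0.2142, 0.1148]
tool_rot: [-3.141, 0.046, 0.0]
ft_force: [-1.0, 0.5, -2.4]
grip_width: 0.225
time: 5.65
position: [0.5579, 0.2141, 0.1271]
tool_rot: [-3.141, 0.046, -0.002]
ft_force: [-0.0, 0.3, -0.9]
grip_width: 0.226
[0.5579 0.2141 0.1271] [-0.   0.3 -0.9] 0.22616870349266513
```

View pics/l1.png

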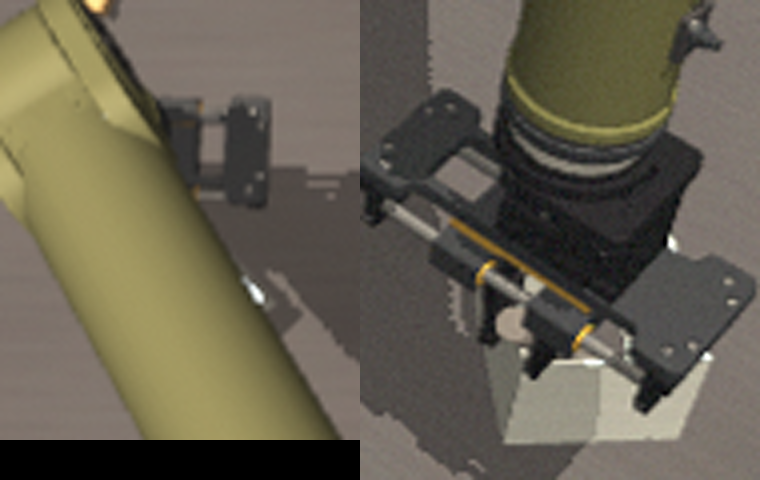

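The top view is hidden by the arm and the scene view shows only the tip between the fingers, so I use the wrist camera.

```bash
python3 look.py l2.png "dict(wrist=(190,190,360,310))"
```

```text
[0.5579 0.2141 0.127 ] [ 0.2 -0.  -0.3] 0.22933825230142643
```

View pics/l2.png

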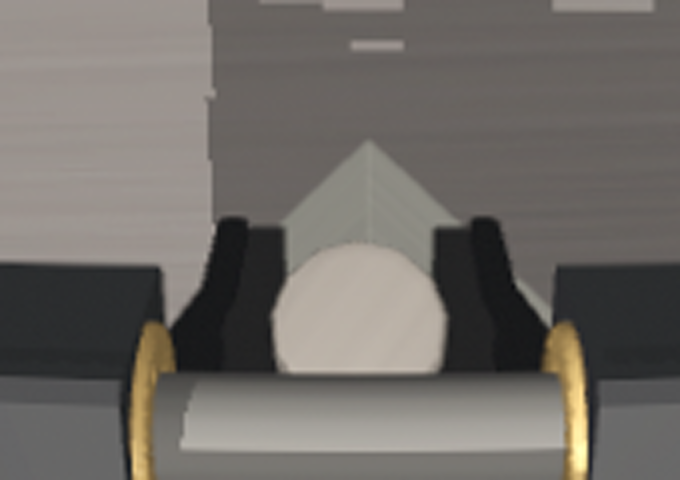

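The tip face is visible nearly face-on in the wrist view (crop 360,310, so about pixel (280,268)). Fitting a plane to its depth gives the lean.

```bash
cat > lean.py <<'E'
from h import *
from scipy.spatial.transform import Rotation as R
def lean():
    s=get_state();im,d=eyes.get_image("wrist");p=eyes.camera_params("wrist");K=np.array(p["camera_matrix"]);M=np.array(p["mount"])
    T=np.eye(4);T[:3,:3]=R.from_rotvec(s["tool_rot"]).as_matrix();T[:3,3]=s["position"];C=T@M
    v,u=np.mgrid[215:284,255:305];v=v.ravel();u=u.ravel();z=d[v,u];a=np.stack([u-K[0,2],v-K[1,2]],1);r=np.hypot(*a.T)+1e-9;t=r/K[0,0]
    P=np.c_[a/r[:,None]*(np.tan(t)*z)[:,None],z];W=P@C[:3,:3].T+C[:3,3]
    hsv=cv2.cvtColor(im,cv2.COLOR_RGB2HSV)[v,u]
    L=np.linalg.norm(W-np.array(s["position"])-[0,0,.019],axis=1)
    m=(z>0)&(L<.06)&(abs(W[:,1]-s["position"][1])<.009)&(hsv[:,2]>110)
    W=W[m];best=None;rng=np.random.default_rng(0)
    for _ in range(300):
        a,b,c=W[rng.choice(len(W),3,0)];n=np.cross(b-a,c-a);l=np.linalg.norm(n)
        if l<1e-6: continue
        k=abs((W-a)@(n/l))<.0012
        if best is None or k.sum()>best.sum(): best=k
    F=W[best];c=F.mean(0);n=np.linalg.svd(F-c)[2][2];n*=np.sign(n[2])
    print("pos",np.round(s["position"],4),"f",np.round(s["ft_force"],1),"w",round(s["grip_width"],3),"n",len(W),len(F),"face c",np.round(c,4),"normal",np.round(n,3),"elev",np.degrees(np.arcsin(n[2])).round(1),"tip-G",np.round(c-np.array(s["position"])-[0,0,.019],4))
if __name__=="__main__":lean()
E
python3 lean.py
```

```text
pos [0.5579 0.2141 0.1269] f [ 0.6 -0.2  0.1] w 0.23 n 1165 1070 face c [0.5736 0.2145 0.1652] normal [ 0.616 -0.026  0.787] elev 51.9 tip-G [0.0157 0.0004 0.0192]
```

Elevation is 52° with the foot on the floor at x≈0.460, clear of the gusset edge at x≈0.429. I lift in small steps and watch the lean.

```bash
python3 -m jog '[[[0,0,0,-0.1,0],[0,-0.05,0,-0.1,0],[0,-0.05,0,-0.1,0],[0,-0.05,0,-0.1,0],[0,0,0,0,0]]]' && python3 lean.py
```

```text
time: 6.48
position: [0.5511, 0.2139, 0.1427]
tool_rot: [3.14, -0.046, -0.0]
ft_force: [-1.7, -1.1, -3.4]
grip_width: 0.232
pos [0.5511 0.2139 0.1427] f [-1.7 -1.1 -3.4] w 0.232 n 420 369 face c [0.5635 0.215  0.1828] normal [0.551 0.004 0.834] elev 56.6 tip-G [0.0124 0.0011 0.0211]
```

```bash
python3 -m jog '[[[0,0,0,-0.15,0],[0,0,0,-0.2,0],[0,0,0,-0.2,0],[0,0,0,-0.2,0],[0,0,0,0,0]]]' && python3 lean.py
```

```text
time: 7.15
position: [0.5521, 0.2145, 0.1738]
tool_rot: [-3.141, 0.046, -0.003]
ft_force: [-0.4, -1.1, -3.0]
grip_width: 0.232
pos [0.5521 0.2145 0.1738] f [-0.4 -1.1 -3. ] w 0.232 n 337 289 face c [0.564  0.2157 0.2141] normal [ 0.625 -0.006  0.781] elev 51.3 tip-G [0.0119 0.0012 0.0214]
```

```bash
python3 -m jog '[[[0,0,0,-0.2,0],[0,0,0,-0.2,0],[0,0,0,-0.25,0],[0,0,0,-0.25,0],[0,0,0,-0.3,0],[0,0,0,-0.4,0],[0,0,0,-0.4,0],[0,0,0,-0.4,0],[0,0,0,-0.2,0],[0,0,0,0,0]]]' && python3 lean.py && python3 look.py l3.png "dict(scene=(300,60,440,180),wrist=(190,190,240,310))"
```

```text
time: 8.45
position: [0.5515, 0.2145, 0.2772]
tool_rot: [-3.141, 0.046, -0.001]
ft_force: [1.1, 0.3, -4.0]
grip_width: 0.232
pos [0.5515 0.2145 0.2772] f [ 1.1  0.3 -4. ] w 0.232 n 1463 1016 face c [0.5538 0.2151 0.2722] normal [ 0.996 -0.048  0.08 ] elev 4.6 tip-G [ 0.0022  0.0006 -0.0239]
[0.5513 0.2142 0.2764] [ 0.6  0.4 -4.1] 0.22716019427407416
```

View pics/l3.png

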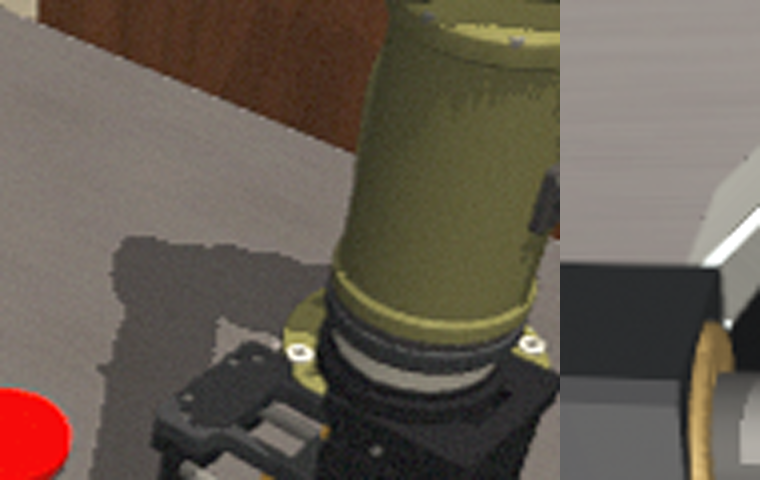

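That crop missed the mandrel (it shows only the gripper top). The load reads 4 N, so it is still held. I look once more, lower, with both the scene and wrist views.

```bash
python3 look.py l4.png "dict(scene=(310,160,420,280),wrist=(235,200,325,320))"
```

```text
[0.5509 0.214  0.2757] [-0.1  0.5 -4.4] 0.23318185720041115
```

View pics/l4.png

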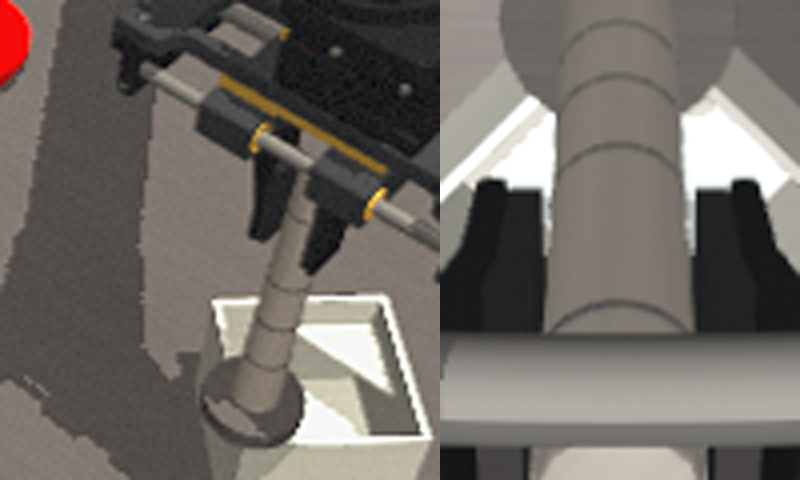

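The mandrel hangs close to upright, clear of the bin, with the foot around wrist pixel (280,212). I measure its lean from the shaft's front-line depth.

```bash
cat > lean2.py <<'E'
from h import *
from scipy.spatial.transform import Rotation as R
def lean():
    s=get_state();im,d=eyes.get_image("wrist");p=eyes.camera_params("wrist");K=np.array(p["camera_matrix"]);M=np.array(p["mount"])
    T=np.eye(4);T[:3,:3]=R.from_rotvec(s["tool_rot"]).as_matrix();T[:3,3]=s["position"];C=T@M
    v,u=np.mgrid[185:282,245:316];a=np.stack([u-K[0,2],v-K[1,2]],-1);r=np.hypot(a[...,0],a[...,1])+1e-9;t=r/K[0,0];z=d[v,u]
    W=np.concatenate([a/r[...,None]*(np.tan(t)*z)[...,None],z[...,None]],-1)@C[:3,:3].T+C[:3,3]
    G=np.array(s["position"])+[0,0,.019]
    Q=W.reshape(-1,3)-G;Q=Q[(np.hypot(Q[:,0],Q[:,1])<.1)&(z.ravel()>0)]
    rows=[]
    for h in np.arange(-.14,.0,.01):  # slices of the shaft: nearest (max x) and mid y
        q=Q[(abs(Q[:,2]-h)<.003)&(abs(Q[:,1])<.02)]
        if len(q)>4: rows.append((h,np.percentile(q[:,0],90),q[:,1].mean(),len(q)))
    rows=np.array(rows);print(np.round(rows,4).tolist())
    k=(rows[:,0]<-.02)&(rows[:,0]>-.13);px=np.polyfit(rows[k,0],rows[k,1],1)
    py=np.polyfit(rows[k,0],rows[k,2],1)
    print("pos",np.round(s["position"],4),"f",np.round(s["ft_force"],1),"w",round(s["grip_width"],3),"lean x deg",np.degrees(np.arctan(px[0])+3.5/173/2),"lean y",np.degrees(np.arctan(py[0])))
lean()
E
python3 lean2.py
```

```text
[[-0.14, 0.011, 0.0006, 53.0], [-0.13, 0.0103, 0.0005, 59.0], [-0.12, 0.0096, 0.0011, 55.0], [-0.11, 0.0091, 0.0008, 73.0], [-0.1, 0.0082, 0.0007, 80.0], [-0.09, 0.0076, 0.0003, 79.0], [-0.08, 0.0069, 0.0002, 99.0], [-0.07, 0.0061, 0.0008, 110.0], [-0.06, 0.0054, 0.0006, 111.0], [-0.05, 0.0048, 0.001, 146.0], [-0.04, 0.004, 0.0006, 155.0], [-0.03, 0.0033, 0.0009, 164.0], [-0.02, 0.0102, 0.001, 275.0], [-0.01, 0.0104, 0.0009, 420.0], [0.0, 0.0104, 0.0009, 352.0]]
pos [0.551  0.214  0.2757] f [-0.2  1.  -3.5] w 0.229 lean x deg -3.46747812180655 lean y -0.019921458935575963
```

Lean is 3.4° (foot slightly forward), to be squared up on the cork. Now carrying it to above the pad.

```bash
python3 -m jog '[[[0,-0.05,0.2,0,0],[0,-0.07,0.4,0,0],[0,-0.07,0.5,0,0],[0,-0.07,0.6,0,0],[0,-0.07,0.6,0,0],[0,-0.07,0.6,0,0],[0,-0.07,0.6,0,0],[0,-0.07,0.6,0,0],[0,-0.07,0.6,0,0],[0,-0.07,0.6,0,0]]]' 10 && python3 -m jog '[[[0,-0.08,0.6,0,0],[0,-0.08,0.6,0,0],[0,-0.08,0.6,0,0],[0,-0.08,0.6,0,0],[0,-0.08,0.6,0,0],[0,-0.08,0.6,0,0],[0,-0.08,0.6,0,0],[0,-0.08,0.6,0,0],[0,-0.08,0.5,0,0],[0,-0.08,0.3,0,0]]]' && python3 -m jog '[[[0,-0.08,0.2,0,0],[0,0,0.1,0,0],[0,0,0,0,0],[0,0,0,0,0]]]' && python3 lean2.py
```

```text
time: 10.0
position: [0.5172, 0.001, 0.2767]
tool_rot: [3.14, -0.048, 0.0]
ft_force: [0.1, -0.1, -3.6]
grip_width: 0.229
time: 11.25
position: [0.4786, -0.2215, 0.2766]
tool_rot: [3.141, -0.049, -0.0]
ft_force: [-0.3, 1.6, -4.1]
grip_width: 0.227
time: 11.75
position: [0.4762, -0.2309, 0.2766]
tool_rot: [-3.141, 0.044, -0.0]
ft_force: [0.0, 0.0, -5.6]
grip_width: 0.23
[[-0.14, 0.0104, 0.0001, 55.0], [-0.13, 0.0098, 0.0005, 63.0], [-0.12, 0.009, 0.0005, 66.0], [-0.11, 0.0086, 0.001, 71.0], [-0.1, 0.0077, 0.0005, 75.0], [-0.09, 0.007, 0.0008, 86.0], [-0.08, 0.0066, 0.0011, 97.0], [-0.07, 0.0058, 0.0005, 102.0], [-0.06, 0.0052, 0.0006, 117.0], [-0.05, 0.0047, 0.0009, 148.0], [-0.04, 0.0038, 0.0005, 148.0], [-0.03, 0.0031, 0.0006, 165.0], [-0.02, 0.01, 0.001, 266.0], [-0.01, 0.0105, 0.0011, 413.0], [0.0, 0.0104, 0.0005, 357.0]]
pos [ 0.4762 -0.2309  0.2766] f [ 0.   0.  -5.6] w 0.23 lean x deg -3.189021484456096 lean y -0.08264654141157458
```

```bash
python3 -m jog '[[[0,0.05,-0.05,0.2,0],[0,0.03,-0.03,0.3,0],[0,0,0,0.3,0],[0,0,0,0.3,0],[0,0,0,0.3,0],[0,0,0,0.2,0],[0,0,0,0.15,0],[0,0,0,0,0],[0,0,0,0,0]]]' 8 && python3 -m jog '[[[0,0,0,0.04,0],[0,0,0,0.04,0],[0,0,0,0.04,0],[0,0,0,0.04,0],[0,0,0,0,0]]]'
```

```text
time: 12.92
position: [0.4795, -0.2288, 0.207]
tool_rot: [3.141, -0.046, 0.001]
ft_force: [0.5, 0.5, -3.8]
grip_width: 0.227
time: 13.55
position: [0.4791, -0.2286, 0.1999]
tool_rot: [-3.141, 0.046, 0.0]
ft_force: [-0.3, 0.7, -3.4]
grip_width: 0.231
```

```bash
python3 -m jog '[[[0,0,0,0.04,0],[0,0,0,0.04,0],[0,0,0,0.04,0],[0,0,0,0.04,0],[0,0,0,0,0]]]' && python3 -m jog '[[[0,0,0,0.04,0],[0,0,0,0.04,0],[0,0,0,0,0]]]' && python3 -m jog '[[[0,0,0,0.04,0],[0,0,0,0,0]]]'
```

```text
time: 14.18
position: [0.4791, -0.2286, 0.1936]
tool_rot: [-3.141, 0.046, 0.0]
ft_force: [-0.7, -0.1, -4.1]
grip_width: 0.232
time: 14.55
position: [0.4791, -0.2286, 0.1903]
tool_rot: [-3.141, 0.046, 0.001]
ft_force: [0.4, 0.2, -4.0]
grip_width: 0.23
time: 14.8
position: [0.4791, -0.2287, 0.1888]
tool_rot: [3.141, -0.046, -0.0]
ft_force: [-0.3, 0.4, -3.6]
grip_width: 0.231
```

```bash
for i in 1 ; do python3 -m jog '[[[0,0,0,0.04,0],[0,0,0,0,0]]]' ; done; python3 -m jog '[[[0,0,0,0.04,0],[0,0,0,0,0]]]'; python3 -m jog '[[[0,0,0,0.03,0],[0,0,0,0,0]]]'
```

```text
time: 15.05
position: [0.4791, -0.2286, 0.1872]
tool_rot: [-3.141, 0.046, 0.0]
ft_force: [-0.2, -0.3, -3.8]
grip_width: 0.229
time: 15.3
position: [0.4791, -0.2286, 0.1856]
tool_rot: [-3.141, 0.046, 0.0]
ft_force: [0.2, 0.5, -3.6]
grip_width: 0.227
time: 15.55
position: [0.4795, -0.2287, 0.1849]
tool_rot: [3.141, -0.046, 0.001]
ft_force: [0.4, 0.2, -2.0]
grip_width: 0.232
```

```bash
python3 -m jog '[[[0,0,0,0.025,0],[0,0,0,0,0]]]'; python3 -m jog '[[[0,0,0,0.025,0],[0,0,0,0,0]]]'; python3 lean2.py
```

```text
time: 15.8
position: [0.4801, -0.2289, 0.1847]
tool_rot: [3.14, -0.046, 0.004]
ft_force: [1.4, 0.1, 2.6]
grip_width: 0.233
time: 16.05
position: [0.4808, -0.229, 0.1844]
tool_rot: [3.14, -0.045, 0.006]
ft_force: [0.5, -0.1, 5.2]
grip_width: 0.229
[[-0.14, 0.0086, 0.0013, 56.0], [-0.13, 0.0081, 0.001, 58.0], [-0.12, 0.0076, 0.0007, 60.0], [-0.11, 0.0071, 0.0003, 80.0], [-0.1, 0.0066, 0.0006, 71.0], [-0.09, 0.0059, 0.0015, 87.0], [-0.08, 0.0056, 0.0012, 98.0], [-0.07, 0.0049, 0.0006, 102.0], [-0.06, 0.0045, 0.0008, 108.0], [-0.05, 0.0041, 0.0008, 130.0], [-0.04, 0.0034, 0.0008, 139.0], [-0.03, 0.003, 0.0009, 159.0], [-0.02, 0.0099, 0.0013, 257.0], [-0.01, 0.0104, 0.0009, 410.0], [0.0, 0.0103, 0.0007, 366.0]]
pos [ 0.4808 -0.229   0.1844] f [ 0.5 -0.1  5.2] w 0.229 lean x deg -2.3129114390739307 lean y 0.11638772537640936
```

Touchdown at a foot height of about 44 mm. I ease the grip to the minimum so the foot seats itself.

```bash
python3 -m jog '[[[0,0,0,0,0],[0,0,0,0,0],[0,0,0,0,0],[0,0,0,0,0]]]' 3; python3 lean2.py|tail -1;python3 -m jog '[[[0,0.03,0,0,0],[0,0.03,0,0,0],[0,0,0,0,0]]]' 3; python3 lean2.py|tail -1
```

```text
time: 16.6
position: [0.4793, -0.2288, 0.1827]
tool_rot: [3.141, -0.046, 0.0]
ft_force: [0.3, 0.2, 4.9]
grip_width: 0.23
pos [ 0.4793 -0.2288  0.1827] f [0.3 0.2 4.9] w 0.23 lean x deg -2.79491650336757 lean y -0.10445637608797051
time: 17.02
position: [0.4815, -0.2287, 0.1823]
tool_rot: [-3.141, 0.046, 0.001]
ft_force: [1.2, -0.5, 3.7]
grip_width: 0.233
pos [ 0.4815 -0.2287  0.1823] f [ 1.2 -0.5  3.7] w 0.233 lean x deg -1.8025337903574619 lean y 0.17717706066404576
```

```bash
python3 -m jog '[[[0,0.03,0,0,0],[0,0.03,0,0,0],[0,0,0,0,0],[0,0,0,0,0]]]' 3; python3 lean2.py|tail -1;python3 -m jog '[[[0,0.03,0,0,0],[0,0.03,0,0,0],[0,0,0,0,0],[0,0,0,0,0]]]' 3; python3 lean2.py|tail -1
```

```text
time: 17.58
position: [0.4835, -0.2287, 0.182]
tool_rot: [-3.141, 0.046, 0.002]
ft_force: [1.5, -0.7, -0.8]
grip_width: 0.237
pos [ 0.4835 -0.2287  0.182 ] f [ 1.5 -0.7 -0.8] w 0.237 lean x deg -1.0432629781537859 lean y 0.23858139441003395
time: 18.12
position: [0.4861, -0.2288, 0.1823]
tool_rot: [-3.141, 0.046, 0.001]
ft_force: [-1.2, 0.2, -2.0]
grip_width: 0.237
pos [ 0.4861 -0.2288  0.1823] f [-1.2  0.2 -2. ] w 0.237 lean x deg 0.033456835303968625 lean y 0.1261280079063989
```

```bash
python3 -m jog '[[[0.27,0,0,0,0],[0.3,0,0,0,0],[0.4,0,0,0,0],[0.5,0,0,0,0],[0.6,0,0,0,0],[0.6,0,0,0,0]]]'; python3 lean2.py|tail -1
```

```text
time: 18.92
position: [0.4864, -0.2289, 0.1826]
tool_rot: [3.141, -0.046, 0.0]
ft_force: [0.4, -0.4, -0.4]
grip_width: 0.58
pos [ 0.4864 -0.2289  0.1826] f [ 0.4 -0.4 -0.4] w 0.58 lean x deg -0.7508884155927 lean y 0.0648611181648151
```

Released and standing. Next I go straight up, then aside, and check.

```bash
python3 -m jog '[[[0.9,0,0,-0.2,0],[1,0,0,-0.4,0],[1,0,0,-0.6,0],[1,0,0,-0.8,0],[1,0,0,-0.8,0],[1,0,0,-0.8,0],[1,0,0,-0.5,0],[1,0,0,0,0]]]'; python3 -m jog '[[[1,0,-0.7,0,0],[1,0.3,-1,0,0],[1,0.3,-1,0,0],[1,0.3,-1,0,0],[1,0.3,-1,0,0],[1,0.3,-0.8,0,0],[1,0,-0.4,0,0],[1,0,0,0,0]]]'
python3 - <<'E'
from h import *
im,d=eyes.get_image("scene");W=world("scene",d)
m=(W[...,2]>.065)&(W[...,2]<.235)&(np.hypot(W[...,0]-.479,W[...,1]+.227)<.06)&(d>0);w=W[m]
print(len(w),"zmax",w[:,2].max())
for z in np.arange(.075,.23,.03):
    q=w[abs(w[:,2]-z)<.008]; print(round(z,3),len(q),q.mean(0).round(4) if len(q) else "")
cv2.imwrite("pics/f_s.png",cv2.cvtColor(im,cv2.COLOR_RGB2BGR)); np.savez("sf.npz",im=im,d=d)
it,dt=eyes.get_image("top");c=lambda i,x,y:cv2.resize(i[y:y+120,x:x+100],None,fx=4,fy=4)
cv2.imwrite("pics/f.png",cv2.cvtColor(np.hstack([c(im,205,110),c(it,275,170)]),cv2.COLOR_RGB2BGR))
E
```

```text
time: 19.98
position: [0.4873, -0.2291, 0.3494]
tool_rot: [3.139, -0.046, 0.007]
ft_force: [-0.2, 0.7, 0.8]
grip_width: 0.999
time: 20.98
position: [0.5527, 0.006, 0.3462]
tool_rot: [3.141, -0.043, -0.001]
ft_force: [-0.5, 0.3, 0.4]
grip_width: 1.001
395 zmax 0.23199149533593888
0.075 36 [ 0.4856 -0.2222  0.0745]
0.105 38 [ 0.4849 -0.2231  0.1051]
0.135 38 [ 0.4841 -0.2226  0.1348]
0.165 39 [ 0.4842 -0.2233  0.1651]
0.195 39 [ 0.4841 -0.2242  0.1954]
0.225 48 [ 0.482  -0.2261  0.2263]
```

View pics/f.png

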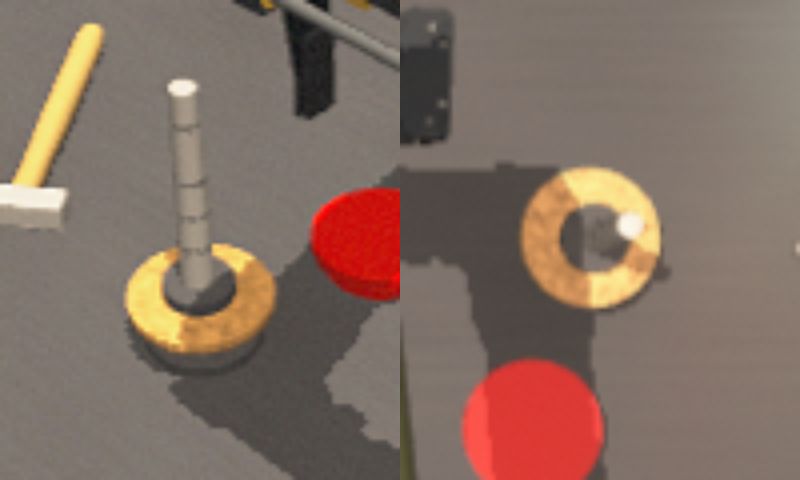

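The mandrel stands upright with its foot wholly on the cork: a cork ring is visible all round it in both views, foot at crop (200,285) in the scene view and (597,237) in the top view. The gripper is clear.

```bash
python3 -c "
from bench import job;print(job.close_job())"
```

```text
the job is handed in; nothing more can be done
None
```

The mandrel is out of the bin and standing upright on the cork rest, released, and the job was handed in at about 21 s. The hand-in gives no verdict.

**How it was done:** I gripped the tip lightly (8 N) so the shaft could pivot in the jaws. Raising it slid the foot out along the floor to about 52°. It then lifted clear of the bin and hung almost vertical. I carried it over to the pad and felt the cork at about 44 mm. I levelled a remaining lean of about 3°, then opened the fingers slowly.

**Last checks:**
- **Upright:** the wrist camera gave a lean of -0.75° after release. The scene depth showed the shaft upright to about 1°, with the tip near 0.23 m.
- **On the cork:** the shaft axis measured about 5 mm from the pad centre. Cork was visible all round the foot in both views.
- **Forces:** the largest wrist reading between moves was about 6 N. At touchdown I estimate about 9 N on the pad. Contact with the bin was not measured directly.
- **Robot:** the gripper was clear, and no bystander was touched that I saw. I did not re-measure where the bystanders lie.

**Checks that failed or disagreed:** the face-plane lean estimate failed once the tip face went out of view. It read 4.6°, so I replaced it with a shaft-line measurement. Two crops missed the mandrel.

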